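Zero the press dial, then offer up the press lever

TASK

Get the little printing press ready for its lever: first turn the pressure dial until its pointer reads zero (on the long thick mark). Then pick up the lop-sided steel lever by its balance point, not by its hub or end grip, and hold it level and still with the bore of its hub centred over the press's upright stub, the underside of the hub roughly 35 mm above the stub's top and not touching the press. The job finishes while you are still holding the lever there; leave the dial at zero and do not disturb the other things on the bench.

Things in the scene. Friction and masses are not known exactly. Their poses are not given: they have to be found in the camera images.
- press: Grey screw press bolted to the bench. Base plate 200 (x) x 340 (y) x 14 mm; origin at the centre of its underside, z up. At y = +90 mm stands the frame (crosshead 190 mm along x, 50 mm along y, top at 114 mm, two nuts on it up to 122 mm) with the upright stub in its middle; at y = -100 mm is the pressure dial.
- stub_top (a point): Centre of the top of the upright round steel stub, 17 mm in diameter, 145 mm above the bench; the stub shows 25 mm above a round collar on the crosshead. Axes as the press.
- dial_grip (a point): Point on the dial's vertical axis at grip height (60 mm above the bench), axes as the press. Black knob with a bar grip 14 mm wide, 40 mm long, from 41 to 73 mm above the bench, on a round white-faced housing 104 mm wide, face at 34 mm. The bar lies along the pointer: a thin black strip sticking out 15 mm from the knob's foot at one end; a white line on the bar's top marks that half.
- dial (a joint): Dial angle, rad: 0 = pointer on the zero mark (the one long thick tick, on the press's -x side of the face; short ticks 15 degrees apart). Positive is clockwise from above: pointer direction = press yaw + 180 degrees - joint. Starts at 0.5 to 1.3, so turn it anticlockwise seen from above. Friction 0.04 N m, stays where left; stops at -1.6 and 1.6.
- lever: Loose dark steel lever, 222 mm long, about 0.65 kg, lying flat. Origin on its underside below the balance point; x along the bar to the end grip, z up. Heavy round hub 44 mm wide, 40 mm high, 22 mm through bore, axis at x = -50 mm; bar 14 mm wide, 20 to 36 mm above the underside, plain from x = -28 to 122 mm; black end grip 28 mm wide, 46 mm high at x = 136 mm. Hub and end grip stand on the bench.
- balance (a point): The lever's balance point: in the middle of the bar, 28 mm above the underside, 50 mm from the hub's axis. Axes as the lever.
- hub_under (a point): Centre of the bore at the hub's underside: the point to bring above the stub. Axes as the lever.
- ink_tin: Bystander: low aluminium tin, 54 mm wide, 30 mm high, standing on the press's base plate; origin at the centre of its underside.
- paint_tube: Bystander: flattened paint tube, 110 x 40 x 17 mm, lying near the lever; origin at the centre of its underside, x towards the cap.
- paint_tube2: Bystander: flattened paint tube, 110 x 40 x 17 mm, lying to the left of the press; origin at the centre of its underside.
- brayer: Bystander: ink roller lying flat, roller 38 mm in diameter and 90 mm long, wooden handle along x, 150 mm overall, up to 38 mm high, near the lever; origin on the bench below the roller.
- brush_jar: Bystander: white jar 72 mm wide with upright brushes, 250 mm tall in all, at the far side of the bench; origin at the centre of its underside.
- glass_jar: Bystander: glass jar 72 mm wide, 110 mm high, to the left of the press; origin at the centre of its underside.
- white_bottle: Bystander: white bottle 60 mm wide, 160 mm high, far side; origin at the centre of its underside.
Mind the look-alikes: they are no part of the job. Leave any pink or red look-alike of the lever alone.

How it is judged:
On the way, in this order (a step that is already met when the one before it is completed fails the run):
1. the dial's pointer is on zero (value of joint dial between -0.12 and 0.12 rad), for 0.3 s.
2. the lever is lifted clear of the bench, gripped at its balance point (x of the grasp point in the frame of lever between -0.02 and 0.02 m and distance between the grasp point and balance below 0.04 m and contact force between the fingers and lever above 2 N and height (world z) of lever above 0.05 m), for 0.2 s.
At the end, for the whole second after the job is handed in: Lever held within 20 mm (along the bar) of its balance point, level within 5 degrees, still, hub bore within 15 mm of the stub axis, hub underside 12 to 65 mm above the stub top, not touching the press; dial pointer within 7 degrees (0.12 rad) of zero (all of step 1 and x of the grasp point in the frame of lever between -0.02 and 0.02 m and distance between the grasp point and balance below 0.04 m and contact force between the fingers and lever above 2 N and horizontal distance between hub_under and stub_top below 0.015 m and z of hub_under in the frame of stub_top between 0.012 and 0.065 m and angle between lever's own z axis and vertical below 0.09 rad and linear speed of lever below 0.03 m/s and angular speed of lever below 0.15 rad/s and contact force between lever and press below 0.2 N); the arm keeps its last pose, push and grip.
It fails at once if one of the seven bystanders is moved more than 30 mm (distance of any of ink_tin, paint_tube, paint_tube2, brayer, brush_jar, glass_jar, white_bottle from where it was at the start of the episode above 0.03 m).
It also fails if it takes over 48 s, if anything falls off the work surface, if the arm or the gripper's body presses on something with over 40 N, if the wrist force passes 120 N, or if a joint passes its speed limit or range.

ROBOT

A 7-joint arm with a two-finger parallel gripper is mounted at the origin on the work surface. World frame = base frame: x ahead of the robot, y to its left, z up, the work surface at z = 0. Lengths are in m, angles in rad, forces in N, time in s.
With the tool pointing down it reaches from about 0.35 to 0.9 m from the base axis. Payload 7.2 kg.
Tool frame: the origin (TCP) lies midway between the tips of the shut fingers; the grasp point (between the pads) lies behind it (arm.grip_point_offset is the x of the grasp point in the tool frame, in m); x points along the fingers, y is the direction in which the jaws open and shut, and the axes are right-handed (so a half turn about x gives the same grasp; the last joint's range is limited). The gripper opens to 85 mm and grips with 20 to 120 N. Pads are 22 mm wide; open, the fingers measure 114 mm over their backs; the gripper's body (76 mm by 85 mm) begins 54 mm behind the grasp point. The pads swing forward as they close: fully open they stand 13 mm farther back than shut.
Start: joints at [1.179, 0.411, -0.013, 1.596, 0.006, 1.134, -0.082], TCP at [0.199, -0.593, 0.231] pointing down, gripper open.
Joint ranges: [-2.95, 2.95], [-0.29, 1.99], [-1.47, 1.44], [0.14, 2.54], [-1.03, 4.17], [0.13, 1.85], [-2.86, 2.86]. Speed limits (rad/s): [2.39, 2.39, 3.01, 3.01, 3.14, 3.14, 3.14].

INTERFACE

Orientations are given as a unit quaternion [x, y, z, w].
In Python, from rig import state, vision, workorder, nets, arm gives the robot as it stands. The module is installed in compiled form; this text tells all that it offers.
- The arm moves only by the shell command python3 -m jog 'ROWS' [FORCE]. ROWS is JSON, one flat list of numbers, 5 for each row, row after row: the closure in counts, from 0 (fully open) to 255 (shut), then the shift along the tool's x, y, z in units of 25 mm (1.0 is 25 mm), then the turn about the tool's x in units of 6 degrees (1.0 is 6 degrees). A call has 1 to 5 rows; each row is the pose to reach, as a shift and turn from the pose commanded when the call began, along the tool's axes at that moment; what a row does not reach only later rows make up. A row lasts 1/10 s, in which the tool goes at most 50 mm and 8.59 degrees, less where a joint would pass 70% of its speed; a pose out of reach is approached as far as the arm can. A call with a gripper value outside its range is refused whole. The fingers move at their own pace and stop on an object; FORCE is the grip in N (left out, the last holds). Time passes only in rows, so rows that repeat a pose let the fingers close. It gives the time, the measured TCP pose, the force and the opening at its end, in the units of the state.
- state(): the state, without advancing time (a new reading comes with each control period).
- vision.grab_frame(name): name is "scene" or "top" or "wrist"; returns a dict with "pixels" (480x640x3 uint8, red, green, blue), "fx", "fy", "cx", "cy" (pixels), "pose" (4x4, takes a point from camera to world coordinates); the wrist camera has in their place "T_tool_cam" (4x4, takes a point from camera to tool coordinates, whose origin is the TCP and whose axes are the tool frame's). Camera axes: x right, y down, z forward; pixel columns grow to the right and rows downward; lengths in m; the calibration is good to about 2 mm. A picture is of the moment at which its call begins: read the wrist's pose just before it. There is no depth.
- workorder.job_done(): hands the job in, once; it reports no verdict.
Trained networks look in the newest picture that a camera, given by its name, has taken for a name from the list of things; names that differ only in an ending like _2 or _b are one class to them, and where a whole thing is asked for, a point or a joint stands for the part that bears it (a point fixed in the world has none). Each returns a list of dicts, best first, with "confidence" (0 to 1); they miss things now and then, are a little off and sometimes report something else, mostly with a low value. They report only what shows in the picture. A call takes as long as a camera call. They do not tell look-alikes from the thing itself.
- nets.look_for(thing, camera): "location" ([column, row] in pixels, amid what is visible of it).
The state is a dict: "time_s": time; "joint_positions": joint angles; "dq": joint speeds; "tau": joint torques, N m; "ee_pos": TCP position; "tool_rot": TCP orientation; "wrist_force": force on the tool from outside, world axes, zero at the start; "moment": the same for the moment, N m; "gripper_width": finger opening in m.
Only numpy, scipy, OpenCV 4.12 (cv2) and the standard library are available. Lean on these libraries where they do the work, as an engineer would, in place of code of your own. Each camera call takes 0.05 s, during which the arm holds its last target. There are 200 camera calls.

## Working session

There is one attempt and no reset: what is moved stays moved. The work goes in short steps, Python scripts to look and compute and a shell command to move; the robot and the scene stay as the last step left them, time stands still between calls to the robot, and variables do not carry over. Pictures are saved under pics/ and viewed, about 8 in all and at most 12, crops included, and the job is handed in when it is done.

```bash
mkdir -p pics; cat > h.py <<'E'
import numpy as np, cv2
from scipy.spatial.transform import Rotation as R
from rig import state, vision, workorder, nets, arm
def grab(n,save=None):
    s=state(); f=vision.grab_frame(n)
    if n=="wrist":
        T=np.eye(4);T[:3,:3]=R.from_quat(s["tool_rot"]).as_matrix();T[:3,3]=s["ee_pos"]
        f["pose"]=T@np.array(f["T_tool_cam"])
    f["pose"]=np.array(f["pose"])
    if save: cv2.imwrite(f"pics/{save}.png",f["pixels"][:,:,::-1])
    return f
def ray(f,p):
    d=np.array([(p[0]-f["cx"])/f["fx"],(p[1]-f["cy"])/f["fy"],1.])
    return f["pose"][:3,3],f["pose"][:3,:3]@d
def atz(f,p,z):
    o,d=ray(f,p); return o+d*(z-o[2])/d[2]
def tri(fp):
    A=np.zeros((3,3));b=np.zeros(3)
    for f,p in fp:
        o,d=ray(f,p);d=d/np.linalg.norm(d);M=np.eye(3)-np.outer(d,d);A+=M;b+=M@o
    return np.linalg.solve(A,b)
def proj(f,P):
    q=np.linalg.inv(f["pose"])@np.r_[P,1];return [f["fx"]*q[0]/q[2]+f["cx"],f["fy"]*q[1]/q[2]+f["cy"]]
E
python3 - <<'E'
from h import *
np.set_printoptions(precision=3,suppress=True)
fs={n:grab(n,n) for n in("scene","top","wrist")}
for n in fs:
    print(n,fs[n]["fx"],fs[n]["pose"][:3,3], fs[n]["pose"][:3,2])
    for t in ["lever","balance","hub_under","dial_grip","stub_top","press","ink_tin","paint_tube","brayer","glass_jar"]:
        print(' ',t,[(np.round(d["location"]).tolist(),round(d["confidence"],2)) for d in nets.look_for(t,n)[:4]])
s=state();print(s["ee_pos"],R.from_quat(s["tool_rot"]).as_matrix(),arm.grip_point_offset,s["gripper_width"],s["time_s"])
cv2.imwrite("pics/a.png",np.vstack([cv2.resize(fs[n]["pixels"][:,:,::-1],(400,300)) for n in("scene","wrist")]))
E
```

```text
scene 450.3860034307511 [ 1.33  -0.601  1.08 ] [-0.587  0.387 -0.711]
  lever [([278.0, 296.0], 0.96), ([221.0, 234.0], 0.96), ([138.0, 320.0], 0.64)]
  balance [([223.0, 238.0], 0.96), ([136.0, 318.0], 0.8)]
  hub_under [([221.0, 235.0], 0.74), ([275.0, 288.0], 0.73), ([136.0, 320.0], 0.56)]
  dial_grip [([396.0, 235.0], 0.89)]
  stub_top [([396.0, 237.0], 0.85), ([436.0, 193.0], 0.71)]
  press [([393.0, 237.0], 0.93)]
  ink_tin [([378.0, 222.0], 0.81), ([395.0, 284.0], 0.72), ([361.0, 298.0], 0.46)]
  paint_tube [([311.0, 281.0], 0.76), ([276.0, 292.0], 0.5), ([435.0, 191.0], 0.46)]
  brayer [([231.0, 298.0], 0.87)]
  glass_jar [([473.0, 198.0], 0.78), ([394.0, 236.0], 0.43)]
top 513.6023363067019 [ 0.33  -0.094  1.469] [ 0.142 -0.011 -0.99 ]
  lever [([366.0, 241.0], 0.9), ([388.0, 336.0], 0.77), ([500.0, 273.0], 0.55), ([101.0, 214.0], 0.23)]
  balance [([383.0, 341.0], 0.93), ([363.0, 236.0], 0.76), ([499.0, 274.0], 0.57)]
  hub_under [([389.0, 338.0], 0.94), ([364.0, 244.0], 0.81), ([497.0, 277.0], 0.59)]
  dial_grip [([213.0, 229.0], 0.96), ([327.0, 220.0], 0.28)]
  stub_top [([216.0, 230.0], 0.72)]
  press [([214.0, 228.0], 0.81)]
  ink_tin [([218.0, 249.0], 0.87)]
  paint_tube [([326.0, 222.0], 0.94), ([120.0, 263.0], 0.84)]
  brayer [([401.0, 249.0], 0.63), ([250.0, 227.0], 0.47)]
  glass_jar [([100.0, 214.0], 0.69)]
wrist 404.24665427923213 [ 0.268 -0.57   0.374] [-0.264 -0.089 -0.96 ]
  lever [([66.0, 98.0], 0.63)]
  balance []
  hub_under [([66.0, 96.0], 0.68)]
  dial_grip []
  stub_top []
  press []
  ink_tin []
  paint_tube []
  brayer []
  glass_jar []
[ 0.199 -0.593  0.231] [[ 0.     0.318 -0.948]
 [-0.    -0.948 -0.318]
 [-1.     0.     0.   ]] -0.0187 0.08501288838034912 1.65
```

View pics/top.png

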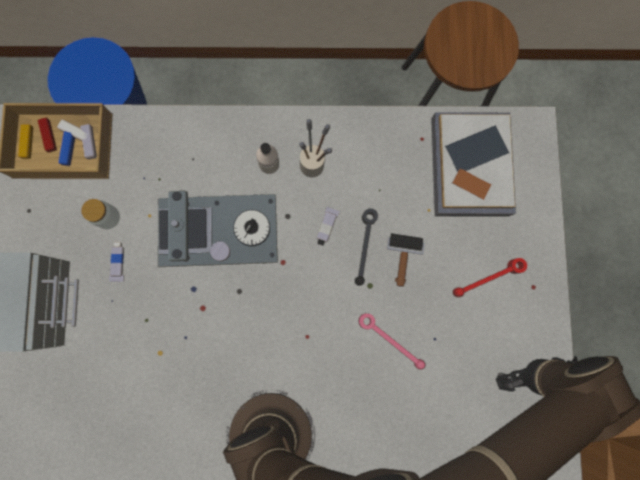

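View pics/scene.png

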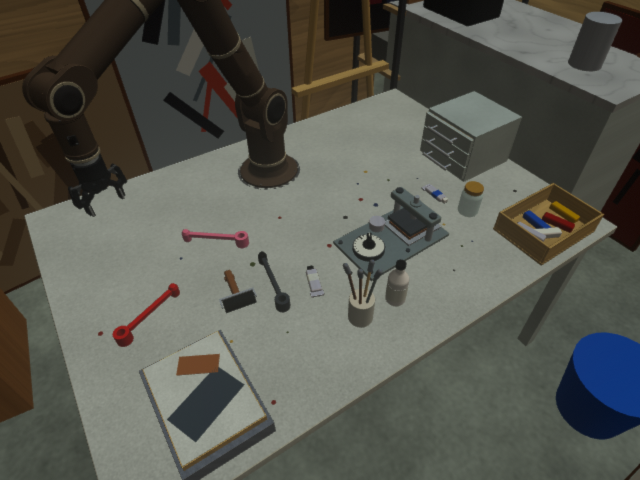

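Candidates for the lever in the top picture: the dark lever at (366,245), with its hub at (370,215) and end grip at (360,281). The look-alikes are pink at (390,340) and red at (490,278). The dark steel one fits the description. The dial is at (252,227) and the stub at (178,224). Next I'll check a close crop and work out positions.

```bash
python3 - <<'E'
from h import *
np.set_printoptions(precision=3,suppress=True)
t=grab("top");s=grab("scene")
print("dial",atz(t,(251.5,227),.05),tri([(t,(251.5,227)),(s,(369,241))]))
print("stub",atz(t,(177.5,224),.145),tri([(t,(177.5,224)),(s,(416,201))]))
print("corners",[atz(t,p,.014) for p in [(157,198),(277,194),(279,262),(158,267)]])
print("hub",atz(t,(370,215.5),.04),"grip",atz(t,(360,281),.046), tri([(t,(370,215.5)),(s,(282,299))]))
a=cv2.resize(t["pixels"][170:300,150:290,::-1],None,fx=4,fy=4,interpolation=2)
b=cv2.resize(t["pixels"][190:300,340:400,::-1],None,fx=4,fy=4,interpolation=2)
c=np.zeros((520,800,3),np.uint8);c[:,:560]=a;c[:440,560:]=b
cv2.imwrite("pics/c.png",c)
E
```

```text
dial [0.568 0.054 0.05 ] [0.57  0.056 0.05 ]
stub [0.56  0.237 0.145] [0.565 0.244 0.124]
corners [array([0.659, 0.332, 0.014]), array([ 0.672, -0.014,  0.014]), array([ 0.474, -0.022,  0.014]), array([0.459, 0.32 , 0.014])]
hub [ 0.604 -0.28   0.04 ] grip [ 0.418 -0.248  0.046] [ 0.605 -0.28   0.033]
```

View pics/c.png

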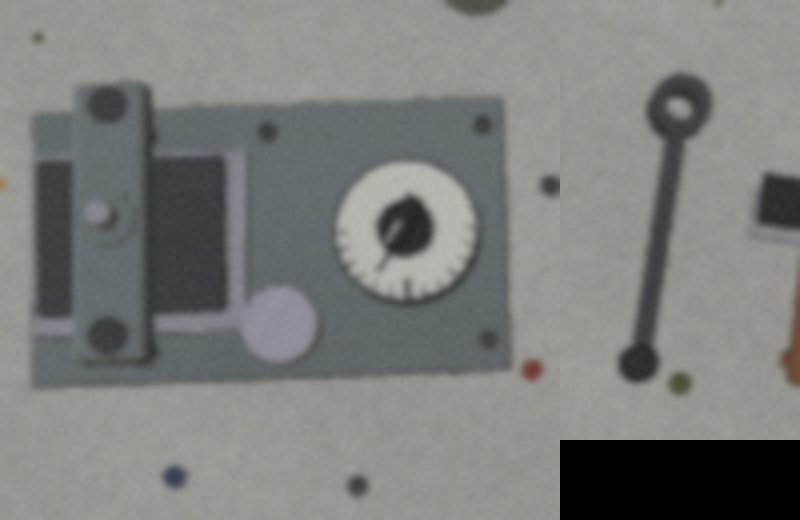

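The crop shows the dark lever lying alone with its through bore. The zero tick is at crop (408,290) and the pointer tip at (380,270), so the dial reads about 0.6 rad. I'll fly to a hover above the dial.

```bash
cat >> h.py <<'E'
def go(p,yaw,verbose=1):
    """units of x,y,z shift and turn to bring TCP to p with tool y at yaw (deg), tool down"""
    s=state();M=R.from_quat(s["tool_rot"]).as_matrix();d=M.T@(np.array(p)-s["ee_pos"])/.025
    y0=np.degrees(np.arctan2(M[1,1],M[0,1]));t=-((yaw-y0+180)%360-180)/6
    print("ee",np.round(s["ee_pos"],4),"yaw",round(y0,1),"t",round(s["time_s"],2),"-> shift",np.round(d,2),"turn",round(t,2),"| j7",round(s["joint_positions"][6],2))
E
python3 -m jog '[0,-0.5,-6.6,-7.4,0, 0,-0.5,-6.6,-7.4,0, 0,-0.5,-6.6,-7.4,0, 0,-0.5,-6.6,-7.4,0, 0,-0.5,-6.6,-7.4,0]' 40
python3 -m jog '[0,-0.5,-6.6,-7.4,0, 0,-0.5,-6.6,-7.4,0, 0,-0.5,-6.6,-7.4,0, 0,-0.5,-6.6,-7.4,0, 0,-0.5,-6.6,-7.4,0]'
python3 -m jog '[0,0,-6.6,-7.4,0, 0,0,-6.6,-7.4,0, 0,0,-6.6,-7.4,0, 0,0,-6.6,-7.4,0, 0,0,-6.6,-7.4,0]'
python3 -m jog '[0,0,0,0,-7.1, 0,0,0,0,-7.1, 0,0,0,0,-7.1, 0,0,0,0,-7.1, 0,0,0,0,-7.1]'
python3 -m jog '[0,0,0,0,-7.1, 0,0,0,0,-7.1, 0,0,0,0,-7.1, 0,0,0,0,-7.1, 0,0,0,0,-7.1]'
python3 -m jog '[0,0,0,0,-7.1, 0,0,0,0,-7.1, 0,0,0,0,-7.1, 0,0,0,0,-7.1, 0,0,0,0,-7.1]'
python3 - <<'E'
from h import *
go([.57,.054,.2],57)
w=grab("wrist","w1");print(state()["wrist_force"])
for n in ["dial_grip","stub_top","press"]: print(n,[(d["location"],d["confidence"]) for d in nets.look_for(n,"wrist")])
for P in [(.57,.054,.07),(.562,.244,.145)]: print(proj(w,P))
E
```

```text
time_s: 2.25
ee_pos: [0.3225, -0.3753, 0.2442]
tool_rot: [0.698, 0.114, -0.698, 0.114]
wrist_force: [0.3, -0.1, 0.5]
gripper_width: 0.0858
time_s: 2.75
ee_pos: [0.4454, -0.16, 0.2568]
tool_rot: [0.698, 0.114, -0.698, 0.114]
wrist_force: [1.2, 0.1, -0.6]
gripper_width: 0.0852
time_s: 3.25
ee_pos: [0.5684, 0.0553, 0.2565]
tool_rot: [0.698, 0.114, -0.698, 0.114]
wrist_force: [0.9, -1.0, 0.5]
gripper_width: 0.0854
time_s: 3.75
ee_pos: [0.5675, 0.0534, 0.2563]
tool_rot: [-0.608, -0.362, 0.608, -0.362]
wrist_force: [0.9, -0.3, 0.2]
gripper_width: 0.0857
time_s: 4.25
ee_pos: [0.5675, 0.0532, 0.2563]
tool_rot: [0.435, 0.557, -0.435, 0.558]
wrist_force: [0.8, -0.1, 0.1]
gripper_width: 0.0851
time_s: 4.75
ee_pos: [0.5675, 0.0532, 0.2563]
tool_rot: [0.203, 0.677, -0.203, 0.677]
wrist_force: [0.7, 0.4, -0.4]
gripper_width: 0.0854
ee [0.5675 0.0532 0.2563] yaw 56.7 t 4.75 -> shift [2.25 0.08 0.06] turn -0.05 | j7 0.49
[-0.59780008  0.51778894  0.452634  ]
dial_grip [([431.5, 142.9], 0.57)]
stub_top [([434.9, 141.7], 0.57)]
press [([432.9, 146.4], 0.62)]
[np.float64(320.04800301963473), np.float64(217.55736250685635)]
[np.float64(588.0608606336211), np.float64(57.10705381640548)]
```

View pics/w1.png

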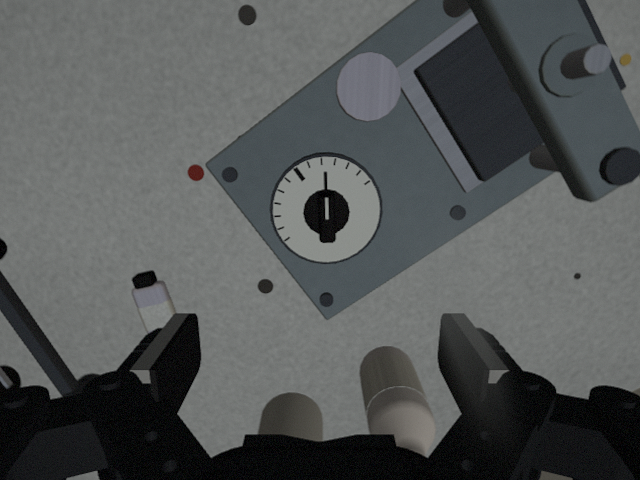

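The wrist view shows the dial face centred near (326,208), the pointer straight up at (325,172), the zero tick at (299,173) and the stub top at (597,59). The jaws already lie across the bar.

```bash
python3 - <<'E'
from h import *
np.set_printoptions(precision=4,suppress=True)
w=grab("wrist")
g=w["pixels"].min(2).astype(np.uint8)
m=np.zeros_like(g);m[148:270,265:390]=(g[148:270,265:390]>120)
c=max(cv2.findContours(m,0,1)[0],key=cv2.contourArea);e=cv2.fitEllipse(cv2.convexHull(c));print(e)
C=atz(w,e[0],.034);print("dial",C)
a=lambda p:np.degrees(np.arctan2(*(atz(w,p,.034)-C)[1::-1]))
print("pointer",a((325,174)),"zero",a((299,173)), "bar line",np.degrees(np.arctan2(*(atz(w,(326.5,198),.073)-atz(w,(326.5,219),.073))[1::-1])))
print("bar top ctr", atz(w,(326.5,220),.073))
print("stub",atz(w,(597,59),.145)); 
t=grab("top");s=grab("scene");print("tri stub",tri([(w,(597,59)),(t,(174.8,222.8))]),tri([(w,(597,59)),(s,(416,198))]))
go([C[0],C[1],.043],57)
E
```

```text
((325.8579406738281, 208.9555206298828), (104.59235382080078, 105.89236450195312), 78.93962860107422)
dial [0.5727 0.0587 0.034 ]
pointer 147.82124005198963 zero -177.29235993868724 bar line 146.46080387337423
bar top ctr [0.5741 0.0577 0.073 ]
stub [0.5678 0.2479 0.145 ]
tri stub [0.5633 0.2412 0.1562] [0.5674 0.2462 0.1407]
ee [0.5675 0.0533 0.2563] yaw 56.2 t 5.1 -> shift [8.53 0.29 0.05] turn -0.13 | j7 0.49
```

```bash

python3 -m jog '[0,1.6,0.29,0.05,0, 0,3.2,0.29,0.05,0, 0,4.8,0.29,0.05,0, 0,6.4,0.29,0.05,0, 0,6.4,0.29,0.05,0]' 30
python3 -m jog '[0,0.5,0,0,0, 0,1.0,0,0,0, 0,1.5,0,0,0, 0,2.0,0,0,0, 0,2.0,0,0,0]'
python3 -m jog '[255,0,0,0,0, 255,0,0,0,0, 255,0,0,0,0, 255,0,0,0,0, 255,0,0,0,0]'
python3 -m jog '[255,0,0,0,0, 255,0,0,0,0, 255,0,0,0,0, 255,0,0,0,0, 255,0,0,0,0]'
python3 -c 'from h import *;go([.5727,.0587,.047],57+35)'
```

```text
time_s: 5.6
ee_pos: [0.5693, 0.0577, 0.0917]
tool_rot: [0.204, 0.679, -0.206, 0.674]
wrist_force: [-0.3, -0.4, -0.2]
gripper_width: 0.0854
time_s: 6.1
ee_pos: [0.5717, 0.0583, 0.0448]
tool_rot: [0.204, 0.677, -0.205, 0.676]
wrist_force: [0.8, -0.2, -0.9]
gripper_width: 0.0857
time_s: 6.6
ee_pos: [0.5722, 0.058, 0.0465]
tool_rot: [0.204, 0.677, -0.205, 0.677]
wrist_force: [-6.5, -4.7, 20.7]
gripper_width: 0.0132
time_s: 7.1
ee_pos: [0.5722, 0.058, 0.0466]
tool_rot: [0.204, 0.677, -0.205, 0.677]
wrist_force: [-4.2, -2.4, 5.4]
gripper_width: 0.0136
ee [0.5722 0.058  0.0466] yaw 56.3 t 7.1 -> shift [-0.01  0.04  0.  ] turn -5.95 | j7 0.29
```

```bash

python3 -m jog '[255,-0.05,0,0,-1.2, 255,-0.05,0,0,-2.4, 255,-0.05,0,0,-3.6, 255,-0.05,0,0,-4.8, 255,-0.05,0,0,-5.85]'
python3 -m jog '[255,0,0,0,0, 255,0,0,0,0, 255,0,0,0,0, 0,0,0,0,0, 0,0,0,0,0]'
python3 -m jog '[0,0,0,0,0, 0,0,0,0,0, 0,-2,0,0,0, 0,-4,0,0,0, 0,-6,0,0,0]'
python3 -m jog '[0,-1.5,0,0,0, 0,-2.5,0,0,0, 0,-2.5,0,0,0, 0,-2.5,0,0,0, 0,-2.5,0,0,0]'
python3 - <<'E'
from h import *
w=grab("wrist","w2");go([.5727,.0587,.047],57+35)
cv2.imwrite("pics/w2c.png",np.hstack([cv2.resize(w["pixels"][140:280,250:400,::-1],(600,560))]))
E
```

```text
time_s: 7.6
ee_pos: [0.5721, 0.058, 0.0468]
tool_rot: [-0.011, 0.707, 0.01, 0.707]
wrist_force: [0.4, 0.2, -6.4]
gripper_width: 0.0134
time_s: 8.1
ee_pos: [0.5732, 0.0594, 0.0484]
tool_rot: [-0.009, 0.707, 0.009, 0.708]
wrist_force: [0.3, -1.0, 1.1]
gripper_width: 0.0414
time_s: 8.6
ee_pos: [0.5722, 0.059, 0.1993]
tool_rot: [-0.009, 0.707, 0.009, 0.707]
wrist_force: [1.5, -0.4, 0.3]
gripper_width: 0.0854
time_s: 9.1
ee_pos: [0.572, 0.0584, 0.259]
tool_rot: [-0.009, 0.708, 0.009, 0.707]
wrist_force: [0.1, 0.5, 0.6]
gripper_width: 0.0855
ee [0.572  0.0584 0.2588] yaw 91.5 t 9.15 -> shift [8.47 0.02 0.04] turn -0.09 | j7 1.01
```

View pics/w2.png

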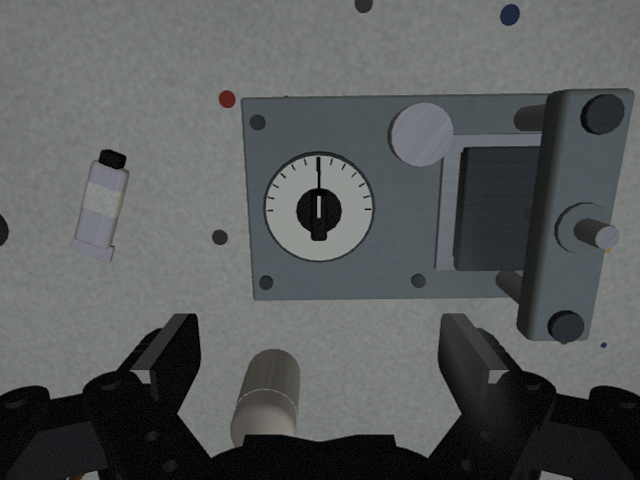

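The pointer now lies on the thick zero tick at (318,160). Next is the hover over the lever.

```bash

python3 - <<'E'
from h import *
w=grab("wrist");print("stub",atz(w,(607,237),.145))
E
python3 -m jog '[0,0,-2,-0.1,0, 0,0,-4,-0.3,0, 0,0,-6,-0.5,0, 0,0,-8,-0.7,0, 0,0,-9,-0.8,0]'
python3 -m jog '[0,0,-2,-0.1,0, 0,0,-4.2,-0.2,1, 0,0,-4.2,-0.2,1.9, 0,0,-4.2,-0.2,1.9, 0,0,-4.2,-0.2,1.9]'
python3 - <<'E'
from h import *
go([.555,-.2715,.26],80)
w=grab("wrist","w3")
print(proj(w,(.604,-.28,.04)),proj(w,(.418,-.248,.046)),proj(w,(.555,-.2715,.036)))
E
```

```text
stub [0.56589707 0.2478677  0.145     ]
time_s: 9.7
ee_pos: [0.557, -0.1723, 0.2585]
tool_rot: [-0.007, 0.708, 0.007, 0.706]
wrist_force: [0.2, 0.2, -0.6]
gripper_width: 0.0854
time_s: 10.2
ee_pos: [0.556, -0.2703, 0.2595]
tool_rot: [0.06, 0.705, -0.059, 0.704]
wrist_force: [0.3, 1.2, 0.7]
gripper_width: 0.0853
ee [ 0.556  -0.2703  0.2595] yaw 80.3 t 10.2 -> shift [-0.02 -0.05 -0.03] turn 0.05 | j7 1.39
[np.float64(316.69987452676787), np.float64(259.19176953365104)] [np.float64(316.8556256301437), np.float64(36.91358008042056)] [np.float64(316.83886919113064), np.float64(206.3958946504396)]
```

View pics/w3.png

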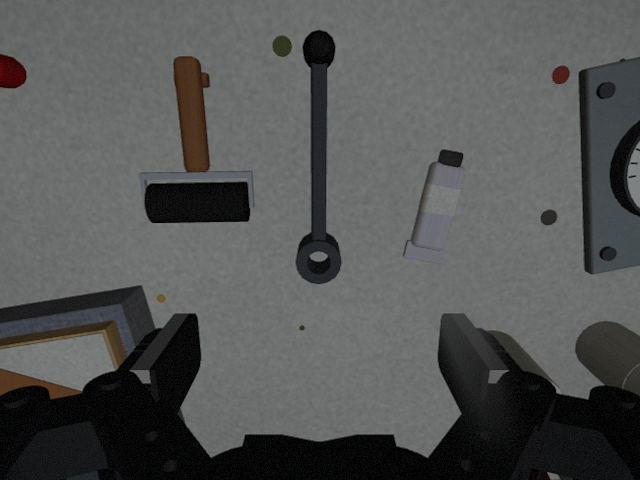

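The dark lever's hub top is at (318.5,257) and its grip is at (319,47), with the bar vertical, so the jaws are square to it. The brayer's edge at x=254 is only about 56 mm from the bar, so I'll part-close the jaws before going down.

```bash

python3 - <<'E'
from h import *
w=grab("wrist")
g=w["pixels"].max(2);print("bar cols",[ (y,np.where(g[y,290:350]<75)[0][[0,-1]]+290) for y in (120,200)])
h=atz(w,(318.5,257),.04);e=atz(w,(319,47.5),.046);d=(e-h);L=np.hypot(*d[:2]);d/=L
t=grab("top");print("tri hub",tri([(w,(318.5,257)),(t,(370,215.5))]))
b=h+.05*d;print(h,e,L,b,np.degrees(np.arctan2(d[1],d[0])))
for n in (.012,):go([b[0],b[1],n],np.degrees(np.arctan2(d[1],d[0]))-90)
E
```

```text
bar cols [(120, array([311, 325])), (200, array([311, 325]))]
tri hub [ 0.60276852 -0.27842344  0.04145124]
[ 0.60251057 -0.27745329  0.04      ] [ 0.42609381 -0.24724055  0.046     ] 0.17898514428485884 [ 0.55322805 -0.26901328  0.04167612] 170.28192756634692
ee [ 0.5563 -0.2699  0.2601] yaw 80.3 t 10.35 -> shift [ 9.93  0.01 -0.13] turn 0.01 | j7 1.39
```

```bash

python3 -m jog '[110,1.6,0,-0.13,0, 110,3.2,0,-0.13,0, 110,4.8,0,-0.13,0, 110,6.0,0,-0.13,0, 110,6.0,0,-0.13,0]' 90
python3 - <<'E'
from h import *
go([.5532,-.269,.013],80.3);print(state()["gripper_width"])
w=grab("wrist","w4")
E
```

```text
time_s: 10.85
ee_pos: [0.5504, -0.2696, 0.1062]
tool_rot: [0.061, 0.707, -0.059, 0.702]
wrist_force: [-0.7, 0.8, 0.7]
gripper_width: 0.0487
ee [ 0.5504 -0.2696  0.1062] yaw 80.2 t 10.85 -> shift [3.73 0.04 0.13] turn -0.01 | j7 1.28
0.04866560788647172
```

View pics/w4.png

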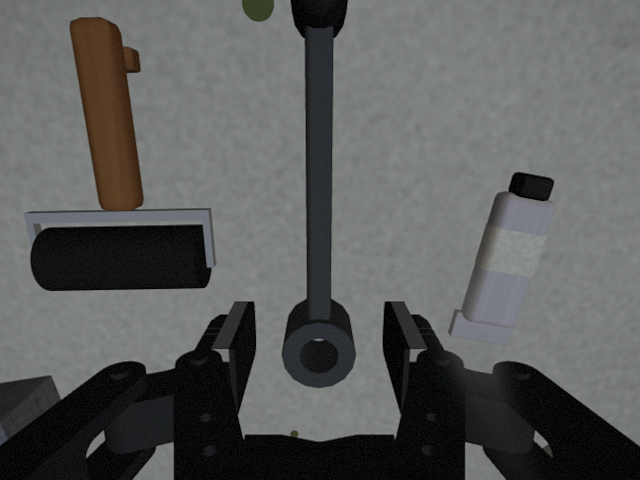

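The hub top is at (319,353), the bar is centred between the fingers, and the brayer and tube are clear of them. I'll go down and grip.

```bash

python3 - <<'E'
from h import *
w=grab("wrist");h=atz(w,(319,353),.04);print("hub",h);d=np.radians(170.2);b=h+.05*np.array([np.cos(d),np.sin(d),0]);print(b)
go([b[0],b[1],.013],80.2)
E
python3 -m jog '[110,1,0,0.08,0, 110,2,0,0.08,0, 110,3,0,0.08,0, 110,3.7,0,0.08,0, 110,3.7,0,0.08,0]' 90
python3 -m jog '[255,0,0,0,0, 255,0,0,0,0, 255,0,0,0,0, 255,0,0,0,0, 255,0,0,0,0]'
python3 -c 'from h import *;go([.5532,-.269,.013],80.3)'
```

```text
hub [ 0.60949838 -0.27914327  0.04      ]
[ 0.56022798 -0.27063279  0.04      ]
ee [ 0.5533 -0.2702  0.1108] yaw 80.2 t 10.95 -> shift [3.91 0.03 0.27] turn -0.0 | j7 1.28
time_s: 11.45
ee_pos: [0.5544, -0.2714, 0.017]
tool_rot: [0.061, 0.705, -0.061, 0.704]
wrist_force: [-0.2, 0.3, 0.2]
gripper_width: 0.0484
time_s: 11.95
ee_pos: [0.5559, -0.2717, 0.0196]
tool_rot: [0.061, 0.704, -0.062, 0.705]
wrist_force: [-1.1, 1.3, 6.1]
gripper_width: 0.0118
ee [ 0.5559 -0.2717  0.0196] yaw 80.1 t 11.95 -> shift [ 0.26  0.09 -0.13] turn -0.04 | j7 1.2
```

The grip sits about 10 mm too high and the opening is a bit under 14 mm, so I'll regrip lower before lifting.

```bash

python3 -m jog '[110,0,0,0,0, 110,0,0,0,0, 110,0.2,0,0,0, 110,0.4,0,0,0, 110,0.4,0,0,0]' 90
python3 -m jog '[255,0,0,0,0, 255,0,0,0,0, 255,0,0,0,0, 255,0,0,0,0, 255,0,0,0,0]'
python3 -m jog '[255,0,0,0,0, 255,0,0,0,0, 255,-0.3,0,0,0, 255,-0.6,0,0,0, 255,-1,0,0,0]'
python3 -c 'from h import *;go([.5532,-.269,.013],80.3)'
```

```text
time_s: 12.45
ee_pos: [0.554, -0.2715, 0.0065]
tool_rot: [0.061, 0.705, -0.061, 0.704]
wrist_force: [-0.1, -0.1, 0.2]
gripper_width: 0.0484
time_s: 12.95
ee_pos: [0.5549, -0.2715, 0.0078]
tool_rot: [0.061, 0.704, -0.061, 0.705]
wrist_force: [-0.2, 0.6, 2.7]
gripper_width: 0.0125
time_s: 13.45
ee_pos: [0.5539, -0.2717, 0.0323]
tool_rot: [0.062, 0.705, -0.061, 0.704]
wrist_force: [0.5, -0.2, -6.4]
gripper_width: 0.0126
ee [ 0.5539 -0.2717  0.0323] yaw 80.0 t 13.45 -> shift [ 0.77  0.1  -0.04] turn -0.04 | j7 1.22
```

```bash

python3 -m jog '[255,-1.2,0,0,0, 255,-2.6,0,0,0, 255,-4,0,0,0, 255,-5.4,0,0,0, 255,-6.4,0,0,0]'
python3 -m jog '[255,-1,0,0,0, 255,-2,0,0,0, 255,-2.6,0,0,0, 255,-2.6,0,0,0, 255,-2.6,0,0,0]'
python3 - <<'E'
from h import *
go([.5532,-.269,.25],80.3);s=state();print(s["wrist_force"],s["moment"],s["gripper_width"])
w=grab("wrist","w5");sc=grab("scene")
cv2.imwrite("pics/w5s.png",np.hstack([cv2.resize(w["pixels"][:,:,::-1],(400,300)),cv2.resize(sc["pixels"][150:300,190:390,::-1],(400,300))]))
E
```

```text
time_s: 13.95
ee_pos: [0.555, -0.2715, 0.1955]
tool_rot: [0.061, 0.704, -0.061, 0.705]
wrist_force: [1.0, 0.7, -6.9]
gripper_width: 0.0126
time_s: 14.45
ee_pos: [0.5542, -0.2716, 0.2568]
tool_rot: [0.061, 0.705, -0.061, 0.704]
wrist_force: [-0.9, 0.5, -7.3]
gripper_width: 0.0126
ee [ 0.5542 -0.2716  0.2568] yaw 80.1 t 14.45 -> shift [ 0.27  0.1  -0.06] turn -0.04 | j7 1.39
[-0.88800017  0.46402711 -7.26043236] [0.03718043 0.03152821 0.06284067] 0.012584879483184604
```

View pics/w5s.png

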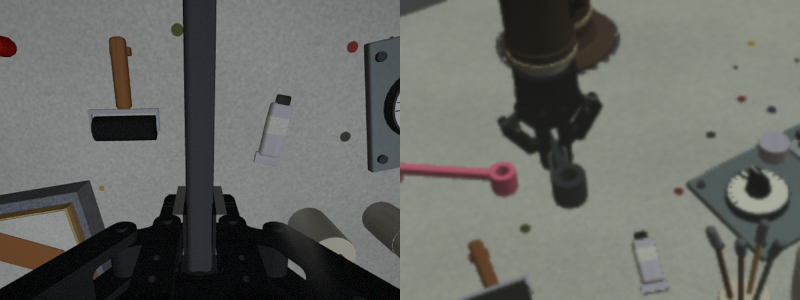

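The lever hangs from the grip at its balance point with the hub on the far side. The wrist force is 7 N and the moment is small. I'll carry it over to the press, staying high.

```bash

python3 -m jog '[255,0,0.8,-0.2,0, 255,0,2.1,-0.5,0, 255,0,3.6,-0.9,0, 255,0,5.2,-1.3,0, 255,0,6.85,-1.7,0]'
python3 -m jog '[255,0,1.4,-0.3,0, 255,0,2.8,-0.7,0, 255,0,4.2,-1.0,0, 255,0,5.5,-1.4,0, 255,0,6.85,-1.7,0]'
python3 -m jog '[255,0,1.3,-0.3,0, 255,0,2.7,-0.7,0, 255,0,4.2,-1.0,0, 255,0,5.6,-1.4,0, 255,0,6.85,-1.7,0]'
python3 -m jog '[255,0,0,0,0, 255,0,0,0,0, 255,0,0,0,0, 255,0,0,0,0, 255,0,0,0,0]'
python3 - <<'E'
from h import *
go([.517,.2565,.188],80.1);s=state();print(s["moment"],s["gripper_width"])
w=grab("wrist","w6");sc=grab("scene");t=grab("top")
H=np.array(s["ee_pos"])+[.0487,-.0086,.032]
print("pred hub top: top",proj(t,H),"scene",proj(sc,H),"stub in scene",proj(sc,[.566,.248,.145]))
a=cv2.resize(t["pixels"][180:280,120:220,::-1],(400,400),interpolation=2);b=cv2.resize(sc["pixels"][120:220,360:460,::-1],(400,400),interpolation=2)
cv2.imwrite("pics/x6.png",np.hstack([a,b]))
E
```

```text
time_s: 15.05
ee_pos: [0.5414, -0.0939, 0.2565]
tool_rot: [0.062, 0.705, -0.061, 0.704]
wrist_force: [0.8, 0.5, -7.1]
gripper_width: 0.0122
time_s: 15.55
ee_pos: [0.5289, 0.0819, 0.2566]
tool_rot: [0.061, 0.705, -0.061, 0.704]
wrist_force: [0.1, -0.2, -7.0]
gripper_width: 0.0126
time_s: 16.05
ee_pos: [0.5164, 0.2585, 0.2565]
tool_rot: [0.061, 0.705, -0.061, 0.704]
wrist_force: [1.3, 0.4, -7.2]
gripper_width: 0.0128
time_s: 16.55
ee_pos: [0.5182, 0.2552, 0.2573]
tool_rot: [0.062, 0.704, -0.062, 0.704]
wrist_force: [0.5, 0.1, -6.9]
gripper_width: 0.0124
ee [0.5182 0.2552 0.2573] yaw 79.9 t 16.55 -> shift [ 2.77  0.04 -0.06] turn -0.03 | j7 0.47
[-0.02824787  0.00064069 -0.01803268] 0.01237279937638415
pred hub top: top [np.float64(158.39273781758396), np.float64(210.5015222859086)] scene [np.float64(423.97171224292856), np.float64(158.91041060052754)] stub in scene [np.float64(417.2909834252012), np.float64(195.84365593473746)]
```

View pics/x6.png

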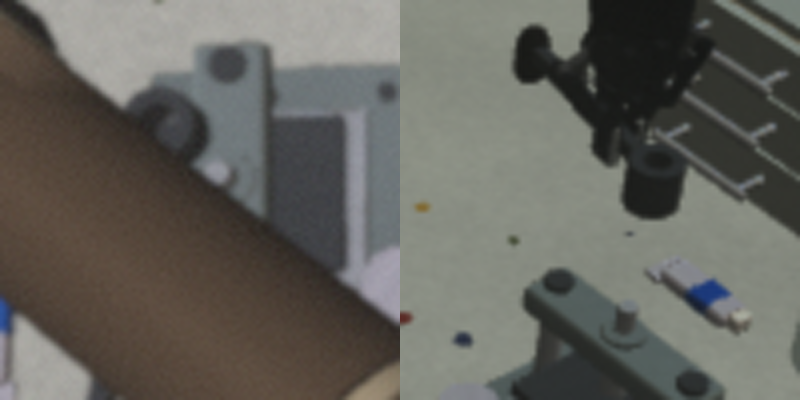

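In the top crop the hub top is at about pixel (160.8,210.8) and the stub at (174.5,223). In the scene crop the hub top is at (424.8,160) and the stub top at (416.5,196.5). Both agree with my prediction to a pixel or two. Next I'll triangulate and check level from the bar's width.

```bash

python3 - <<'E'
from h import *
np.set_printoptions(precision=4,suppress=True)
t=grab("top");s=grab("scene");w=grab("wrist");e=np.array(state()["ee_pos"])
h=tri([(t,(160.8,210.8)),(s,(424.8,160))]);st=tri([(t,(174.5,223)),(s,(416.5,196.5))])
print("hub top",h,"minus tcp",h-e,"stub",st)
g=w["pixels"].max(2).astype(int);P=[]
print(np.round(g[60,270:370:3]))
c=int(proj(w,e+[-.08,.014,.02])[0])
M=w["pose"][:3,:3]
for r in range(10,200,30):
    row=cv2.GaussianBlur(w["pixels"],(5,5),0)[r].mean(1);d=np.diff(row)
    l=270+np.argmin(d[270:c]);R_=c+np.argmax(d[c:375]);P.append((r,l,R_))
    z=w["fx"]*.014/(R_-l)
    X=w["pose"]@np.r_[((l+R_)/2-w["cx"])/w["fx"]*z,(r-w["cy"])/w["fy"]*z,z,1]
    print(r,l,R_,X[:3])
go([e[0],e[1],.188],80)
E
```

```text
hub top [0.5687 0.2447 0.2862] minus tcp [ 0.0508 -0.0115  0.0287] stub [0.5638 0.2465 0.1412]
[144 139 139 141 145 146 142 146  21  39  45  56  58  57  55  55  56  55
  54  55  49  57  56  51  59 114 134 138 139 137 139 132 138 138]
10 291 345 [0.4205 0.2733 0.2833]
40 292 345 [0.4275 0.2722 0.2833]
70 292 344 [0.4347 0.2708 0.2833]
100 293 344 [0.4422 0.2697 0.2834]
130 293 343 [0.45   0.2682 0.2834]
160 294 343 [0.4581 0.2669 0.2834]
190 276 342 [0.4616 0.2643 0.3155]
ee [0.5179 0.2562 0.2576] yaw 80.0 t 16.85 -> shift [ 2.78  0.   -0.  ] turn 0.01 | j7 0.47
```

View pics/w6.png

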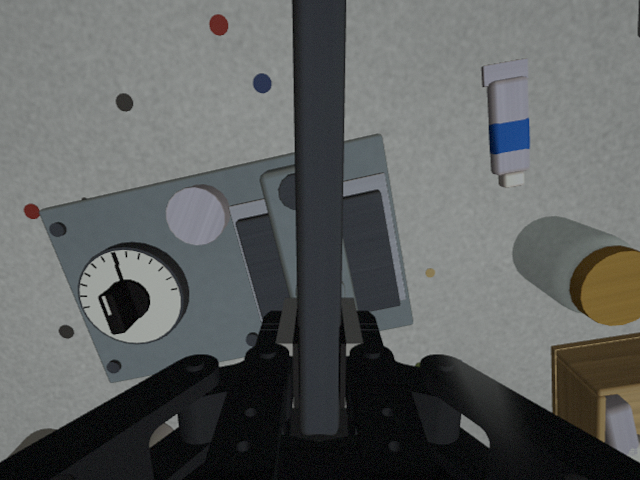

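The bar top comes out at z=0.283 m along its whole length, so the lever is level. The pointer still sits on the thick tick, at (116,256). I'll lower the lever into place with a small trim.

```bash

python3 -m jog '[255,0.5,0.04,-0.1,0, 255,1.1,0.04,-0.1,0, 255,1.8,0.04,-0.1,0, 255,2.4,0.04,-0.1,0, 255,2.75,0.04,-0.1,0]'
python3 -m jog '[255,0,0,0,0, 255,0,0,0,0, 255,0,0,0,0, 255,0,0,0,0, 255,0,0,0,0]'
python3 -m jog '[255,0,0,0,0, 255,0,0,0,0, 255,0,0,0,0, 255,0,0,0,0, 255,0,0,0,0]'
python3 - <<'E'
from h import *
go([.517,.2565,.188],80.1);s=state();print(s["dq"],s["moment"])
w=grab("wrist");sc=grab("scene");t=grab("top")
H=np.array(s["ee_pos"])+[.049,-.009,.0305]
print("scene pred hub",proj(sc,H),proj(sc,H-[0,0,.04]),"stub",proj(sc,[.566,.248,.145]))
a=cv2.resize(t["pixels"][180:280,120:220,::-1],(400,400),interpolation=2);b=cv2.resize(sc["pixels"][140:240,370:470,::-1],(400,400),interpolation=2)
cv2.imwrite("pics/x7.png",np.hstack([a,b]))
E
```

```text
time_s: 17.35
ee_pos: [0.5148, 0.2572, 0.1864]
tool_rot: [0.061, 0.705, -0.062, 0.704]
wrist_force: [-0.7, -0.0, -7.0]
gripper_width: 0.0127
time_s: 17.85
ee_pos: [0.5158, 0.258, 0.1893]
tool_rot: [0.061, 0.704, -0.061, 0.705]
wrist_force: [0.1, -0.6, -6.6]
gripper_width: 0.0125
time_s: 18.35
ee_pos: [0.5156, 0.2578, 0.1888]
tool_rot: [0.061, 0.704, -0.061, 0.704]
wrist_force: [0.2, 0.8, -7.2]
gripper_width: 0.0125
ee [0.5156 0.2578 0.1888] yaw 80.1 t 18.35 -> shift [ 0.03 -0.04  0.07] turn -0.01 | j7 0.41
[-0.00130882  0.00044405  0.00177913 -0.00109097 -0.00097794 -0.0017646
  0.00037129] [-0.02477462  0.00033637 -0.03393228]
scene pred hub [np.float64(420.5610667333839), np.float64(177.0362543112859)] [np.float64(418.7122100257587), np.float64(187.15495214437786)] stub [np.float64(417.2909834252012), np.float64(195.84365593473746)]
```

View pics/x7.png

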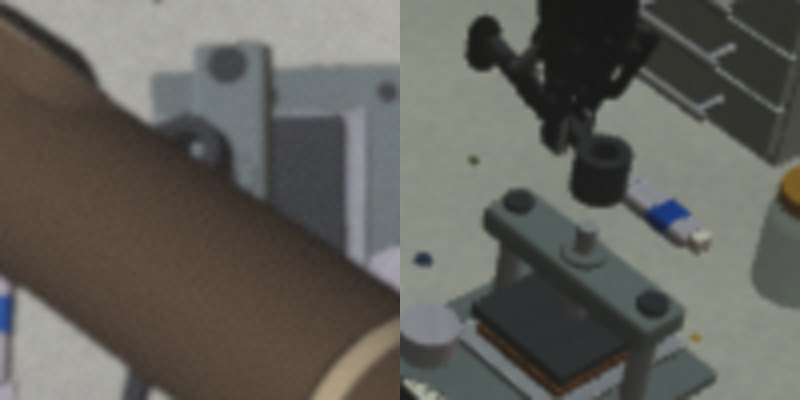

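In the scene crop the hub sits directly above the stub: the hub-to-stub pixel offset is (4.25,-18.75), against (3.3,-18.8) predicted. In the top crop the light stub shows through the bore. The arm is still, so I'm handing in.

```bash
python3 -c 'from h import *;print(workorder.job_done());go([.517,.2565,.188],80)'
```

```text
the job is handed in; nothing more can be done
None
the job is handed in; nothing more can be done
```

I turned the dial to zero, picked up the dark steel lever at its balance point, and handed the job in while holding it still over the stub at about 18.4 s. `job_done()` gave no verdict.

**Last checks:**
- **Dial:** The pointer lay on the thick zero tick right after turning and again in a later wrist view while I held the lever over the press.
- **Lever level:** The bar's top measured the same height (0.283 m) along its visible length. I made this check just before the final lowering.
- **Height:** The hub's underside is about 34–36 mm above the stub top, worked out from the tool height.
- **Centring:** The hub-to-stub offset in the scene view was within about 1 pixel (2–3 mm) of predicted, and the stub showed through the bore from above.
- **Hold:** Joint speeds were near zero and the wrist carried about 7 N, roughly the lever's weight plus reading noise.

**What disagreed or went wrong:**
- My first grip was about 10 mm too high on the bar, so I regripped lower before lifting.
- Estimates of the hub's position along the bar differed by 7 mm, one of them taken while the arm was still settling. By those estimates the grip is within about 6 mm of the balance point.
- Before lowering, two ways of measuring the hub against the stub differed by about 5 mm in x. I split the difference.
- The fingers read 12.5 mm on the 14 mm bar. The grip held steady throughout.

I saw no bystander moved or touched, but I did not measure their positions at the end.

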